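# Roll the edge strip home

## Robot

A 6-joint arm with a two-finger parallel gripper is mounted at the origin on a cart in front of the work surface, level with it; the furniture and walls round the work are solid. World frame = base frame: x ahead of the robot, y to its left, z up, the work surface at z = 0. Lengths are in m, angles in rad, forces in N, time in s.
With the tool pointing down it reaches from about 0.4 to 0.825 m from the base axis. Payload 7 kg.
Tool frame: the origin (TCP) lies midway between the tips of the shut fingers; the grasp point (between the pads) lies 19 mm behind it; z points along the fingers, y is the line along which they close (so a half turn about z gives the same grasp; the last joint's range is limited). The gripper opens to 88 mm and grips with 3 to 60 N. Pads are 19 mm wide; open, the fingers measure 130 mm over their backs; the gripper's body (78 mm by 193 mm) begins 47 mm behind the grasp point.
Start: joints at [-1.007, 0.359, 0.012, 0, -1.224, -0.288], TCP at [0.184, -0.649, 0.199] pointing down, gripper open.
Joint ranges: [-3.07, 3.07], [-1.43, 2.12], [-1.02, 1.25], [-3.03, 1.67], [-3.05, -0], [-3.03, 3.03]. Speed limits (rad/s): [2.39, 2.39, 3.01, 3.14, 3.14, 3.14].

## Interface

Orientations are given as a unit quaternion [x, y, z, w].
In Python, from station import * gives the robot as it stands. The module is installed in compiled form; this text tells all that it offers.
- The arm moves only by the tool play_rows, never from a script. Its argument "steps" is a list of rows, each an object of numbers: "x", "y", "z": the shift along the tool's x, y, z in mm; "spin": the turn about the tool's z in degrees. In form: [{"x": .., "y": .., "z": .., "spin": ..}, ...]. A call has 1 to 20 rows; each row shifts and turns the commanded pose from where the row before left it, along the tool's axes as they then stand; what a row does not reach is not made up. A row lasts 1/8 s, in which the tool goes at most 62.5 mm and 10.7 degrees, less where a joint would pass 70% of its speed; a pose out of reach is approached as far as the arm can. A call with a gripper value outside its range is refused whole. "claw" is the closure, from -1 (fully open) to 1 (shut), set as the call begins (left out, the last holds). The fingers move at their own pace and stop on an object; "grip_force" is the grip in N (left out, the last holds). Time passes only in rows, so rows that do not move let the fingers close. It gives the time, the measured TCP pose, the force, the opening and the grip force at its end, in the units of the state.
- state(): the state, without advancing time (a new reading comes with each control period).
- grab_frame(name): name is "scene" or "top" or "wrist"; returns a dict with "pixels" (480x640x3 uint8, red, green, blue), "mtx" (3x3 intrinsics, pixels), "R" (3x3) and "t" (3): a world point X has camera coordinates R X + t; the wrist camera has in their place "T_tool_cam" (4x4, takes a point from camera to tool coordinates, whose origin is the TCP and whose axes are the flange's). Camera axes: x right, y down, z forward; pixel columns grow to the right and rows downward; lengths in m; the calibration is good to about 2 mm. A picture is of the moment at which its call begins: read the wrist's pose just before it. There is no depth.
- job_done(): hands the job in; it is judged then, once.
The state is a dict: "clock": time; "q": joint angles; "dq": joint speeds; "effort": joint torques, N m; "tcp_pos": TCP position; "ee_rot": TCP orientation; "ft_force": force on the tool from outside, world axes, zero at the start; "torque": the same for the moment, N m; "grip_width": opening from 0.0 (shut) to 1.0 (fully open); "grip_force": force on a finger pad.
Only numpy, scipy, OpenCV 4.12 (cv2) and the standard library are available. Lean on these libraries where they do the work, as an engineer would, in place of code of your own. Each camera call takes 0.05 s, during which the arm holds its last target. There are 200 camera calls.

## Task

Take the hand roller out of its stand and roll it along the six-piece edge strip on the board with firm, steady pressure until every piece is fully home on its rail, pressing with the roller only and never so hard that it bruises the strip (30 N). Then put the roller back upright in its stand, and leave the other things on the bench where they are.

Things in the scene. Friction and masses are not known exactly. Their poses are not given: they have to be found in the camera images.
- board: Fixed wooden board, 130 x 300 mm, 24 mm thick. Origin: centre of its underside; x across it, y along the strip, z up. Along y at x = -40 mm an aluminium rail let into it carries the strip. The rail is packed up on uneven shims: its lips stand 10 to 24 mm above the board's top at mid-length and slope along y by up to 0.06 rad either way (no pose tells; find it by feel).
- roller: Loose upright hand roller, about 0.27 kg: rubber wheel in a steel fork 34 mm wide, above it a steel shoulder plate 70 x 34 mm (underside 46 mm above the wheel's lowest point), then a square wooden grip. Origin: lowest point of the wheel; z up the grip, y along the axle, x the way it rolls (long side of the plate). Same under a half turn about z.
- roller_grip (a point): Point on the axis of the roller's square wooden grip, 105 mm above the wheel's lowest point. The grip is 26 x 26 mm and reaches from 60 to 132 mm above that point. Pinched across the roller's x, it stays upright best while rolling.
- wheel (a joint): Turn of the roller's free-running wheel in its fork (rad, starts at 0). The wheel is 44 mm in diameter, 24 mm wide: 1 rad is 22 mm of rolling.
- stand: Fixed dark wooden stand of the roller, 76 (x) x 66 mm, 52 mm high, left or right of the board; open pocket 52 (x) x 42 mm. Origin: centre of its underside, z up. The roller hangs in it, wheel in the pocket (4 mm clearance each side), shoulder plate lying along x on the end walls; the roller's origin is then on the stand's axis, 6 mm above the bench.
- section_1 (a joint): Strip section 1 of 6, grey plastic cap 20 x 34 x 4 mm centred at y = -87.5 mm, x = -40 mm in the board's frame. Value: how far it is pressed down (m), 0 = 5 mm proud of the rail's lips, 0.005 = fully home, cap lying on the lips. Tight fit: moves down only under more than 12 N, then stops hard and stays; 15 to 22 N is right, over 30 N bruises it.
- section_2 (a joint): Strip section 2 of 6, grey plastic cap 20 x 34 x 4 mm centred at y = -52.5 mm, x = -40 mm in the board's frame. Value: how far it is pressed down (m), 0 = 5 mm proud of the rail's lips, 0.005 = fully home, cap lying on the lips. Behaves like section 1.
- section_3 (a joint): Strip section 3 of 6, grey plastic cap 20 x 34 x 4 mm centred at y = -17.5 mm, x = -40 mm in the board's frame. Value: how far it is pressed down (m), 0 = 5 mm proud of the rail's lips, 0.005 = fully home, cap lying on the lips. Behaves like section 1.
- section_4 (a joint): Strip section 4 of 6, grey plastic cap 20 x 34 x 4 mm centred at y = +17.5 mm, x = -40 mm in the board's frame. Value: how far it is pressed down (m), 0 = 5 mm proud of the rail's lips, 0.005 = fully home, cap lying on the lips. Behaves like section 1.
- section_5 (a joint): Strip section 5 of 6, grey plastic cap 20 x 34 x 4 mm centred at y = +52.5 mm, x = -40 mm in the board's frame. Value: how far it is pressed down (m), 0 = 5 mm proud of the rail's lips, 0.005 = fully home, cap lying on the lips. Behaves like section 1.
- section_6 (a joint): Strip section 6 of 6, grey plastic cap 20 x 34 x 4 mm centred at y = +87.5 mm, x = -40 mm in the board's frame. Value: how far it is pressed down (m), 0 = 5 mm proud of the rail's lips, 0.005 = fully home, cap lying on the lips. Behaves like section 1.
- glue_tin: Open flat round tin, 88 mm across, 45 mm high, on the other side of the board from the stand. Bystander, to be left alone. Origin: centre of its underside.
- awl: Awl with a wooden bulb handle, 120 mm long, lying near the front edge. Bystander, to be left alone. Origin: centre of its underside.
- wax: Dark lump of wax, 36 x 47 x 25 mm, near the front edge. Bystander, to be left alone. Origin: centre of its underside.
- sanding_block: Cork sanding block, 37 x 74 x 27 mm, behind the board. Bystander, to be left alone. Origin: centre of its underside.
- spool: Thread spool, 42 mm across, 48 mm high, behind the board. Bystander, to be left alone. Origin: centre of its underside.
- heel_lift: D-shaped heel lift, 55 x 58 x 8 mm, lying on the board behind the strip. Bystander, to be left alone. Origin: centre of its underside.

How it is judged:
On the way, in this order (a step that is already met when the one before it is completed fails the run):
1. the roller is lifted out of its stand (at least 50 mm) (z of roller in the frame of stand above 0.056 m), for 0.1 s.
2. the wheel is rolled along the strip under pressure (over 5 N), turning at least 3 rad (66 mm) either way ((value of joint wheel above 3 rad or value of joint wheel below -3 rad) and (contact force between roller and section_1 above 5 N or contact force between roller and section_2 above 5 N or contact force between roller and section_3 above 5 N or contact force between roller and section_4 above 5 N or contact force between roller and section_5 above 5 N or contact force between roller and section_6 above 5 N)).
3. all six sections are home (pressed 3.5 mm or more of 5) (value of joint each of section_1, section_2, section_3, section_4, section_5, section_6 above 0.0035 m), for 0.1 s.
At the end, for the whole second after the job is handed in: All six sections pressed down at least 3.5 of their 5 mm; the roller back in its stand, within 8 mm of the stand's axis, its origin 0 to 10 mm above the stand's underside, upright within 0.1 rad, and at rest (all of step 3 and horizontal distance between roller and stand below 0.008 m and z of roller in the frame of stand between 0 and 0.01 m and angle between roller's own z axis and vertical below 0.1 rad and linear speed of roller below 0.02 m/s); the robot touches nothing.
It fails at once if the roller bears on a strip section with more than 30 N (contact force between roller and section_1 above 30 N or contact force between roller and section_2 above 30 N or contact force between roller and section_3 above 30 N or contact force between roller and section_4 above 30 N or contact force between roller and section_5 above 30 N or contact force between roller and section_6 above 30 N).
It fails at once if the fingers press on the strip (over 3 N) (contact force between the fingers and section_1 above 3 N or contact force between the fingers and section_2 above 3 N or contact force between the fingers and section_3 above 3 N or contact force between the fingers and section_4 above 3 N or contact force between the fingers and section_5 above 3 N or contact force between the fingers and section_6 above 3 N).
It fails at once if a bystander is moved by more than 30 mm (distance of any of glue_tin, awl, wax, sanding_block, spool, heel_lift from where it was at the start of the episode above 0.03 m).
It also fails if it takes over 70 s, if anything falls off the work surface, if the arm or the gripper's body presses on something with over 40 N, if the wrist force passes 120 N, or if a joint passes its speed limit or range.

## Working session

There is one attempt and no reset: what is moved stays moved. The work goes in short steps, Python scripts to look and compute and a tool call to move; the robot and the scene stay as the last step left them, time stands still between calls to the robot, and variables do not carry over. Pictures are saved under pics/ and viewed, at most 10 in all, crops included, and the job is handed in when it is done.

Besides the shell and the picture viewer there is one more tool, called in YAML: its name, and indented under it one key for each argument. play_rows: Moves the arm, as the interface text tells. Its arguments: {"type":"object","properties":{"steps":{"type":"array","items":{"type":"object","properties":{"x":{"type":"number"},"y":{"type":"number"},"z":{"type":"number"},"spin":{"type":"number"}}}},"claw":{"type":"number"},"grip_force":{"type":"number"}},"required":["steps"]}

```bash
mkdir -p pics
cat > h.py <<'E'
from station import *
import numpy as np, cv2
from scipy.spatial.transform import Rotation as Ro
def snap(n,f):
    s=state(); g=grab_frame(n); cv2.imwrite('pics/'+f,g['pixels'][:,:,::-1]); g['s']=s; return g
def cam(g):
    if 'R' in g: return np.array(g['mtx']),np.array(g['R']),np.array(g['t'])
    T=np.eye(4);T[:3,:3]=Ro.from_quat(g['s']['ee_rot']).as_matrix();T[:3,3]=g['s']['tcp_pos']
    M=np.linalg.inv(T@np.array(g['T_tool_cam'])); return np.array(g['mtx']),M[:3,:3],M[:3,3]
def unp(g,u,v,z):
    K,R,t=cam(g); d=R.T@np.linalg.inv(K)@[u,v,1]; c=-R.T@t
    return c+d*(z-c[2])/d[2]
E
python3 - <<'E'
from h import *
import pickle
s=state();print(s)
a=snap('scene','s1.png');b=snap('top','t1.png')
pickle.dump((a,b),open('a.pkl','wb'))
print(b['R'],b['t'],b['mtx'])
E
```

```text
{'clock': 0.0, 'q': array([-1.00691442e+00,  3.59412915e-01,  1.10539913e-02, -3.75654549e-04,
       -1.22406407e+00, -2.88089301e-01]), 'dq': array([ 0.00229327,  0.00012525, -0.00090712,  0.00130128,  0.0017828 ,
       -0.0007324 ]), 'effort': array([ 9.37901241e-04, -5.82718241e+01,  2.93059838e+01,  6.99734196e+00,
        6.71107948e-03, -2.29008247e-04]), 'tcp_pos': array([ 0.18363922, -0.64898965,  0.19839916]), 'ee_rot': array([-1.37396279e-01,  9.90515810e-01,  8.13622611e-04, -1.75270111e-04]), 'ft_force': array([-0.22142125, -0.55889291, -0.04121853]), 'torque': array([-0.01702091,  0.01772832,  0.01356916]), 'grip_force': 0.0, 'grip_width': 1.0013207569313858}
[[-0.02345516 -0.9994821  -0.02203173]
 [-0.98203789  0.02716166 -0.18671859]
 [ 0.18722031  0.01725647 -0.98216637]] [0.02264632 0.57607049 1.08858291] [[572.38741856   0.         323.9373541 ]
 [  0.         572.38741856 245.77491147]
 [  0.           0.           1.        ]]
```

View pics/t1.png

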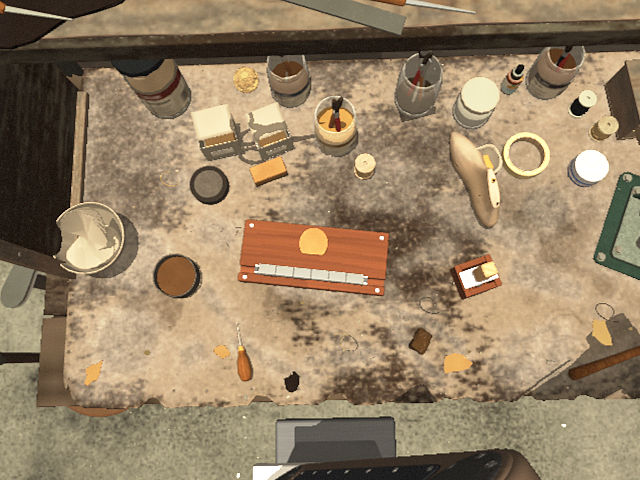

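View pics/s1.png

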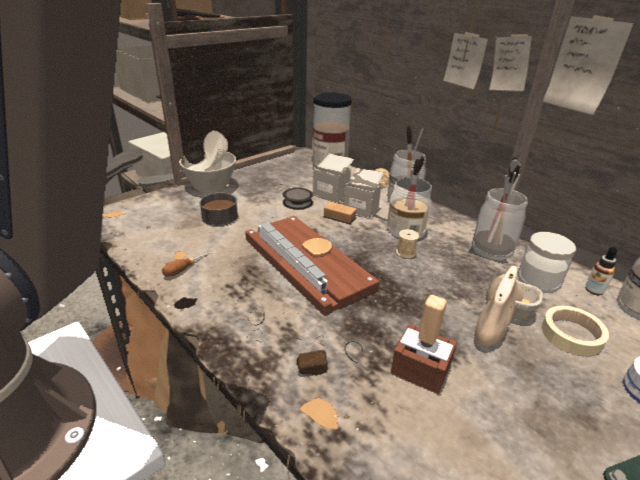

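The top view shows the board at (240–390, 220–295), with the strip running from (255,268) to (368,280). The stand with the roller is near (478,277). I'll enlarge these areas.

Run:
```python
import cv2,numpy as np
i=cv2.imread('pics/t1.png')
a=cv2.resize(i[210:305,230:395],None,fx=4.8,fy=3.0*1.0,interpolation=3)
a=cv2.resize(i[210:300,232:392],(800,450),interpolation=3)[:, :]
b=cv2.resize(i[245:305,445:510],(325,300),interpolation=3)
c=np.zeros((600,800,3),np.uint8)
a=cv2.resize(i[210:300,232:392],(480,270),interpolation=3)
b=cv2.resize(i[245:305,445:510],(650,600),interpolation=3)
cv2.imwrite('pics/t1b.png',b)
```

```text
(no output)
```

View pics/t1b.png

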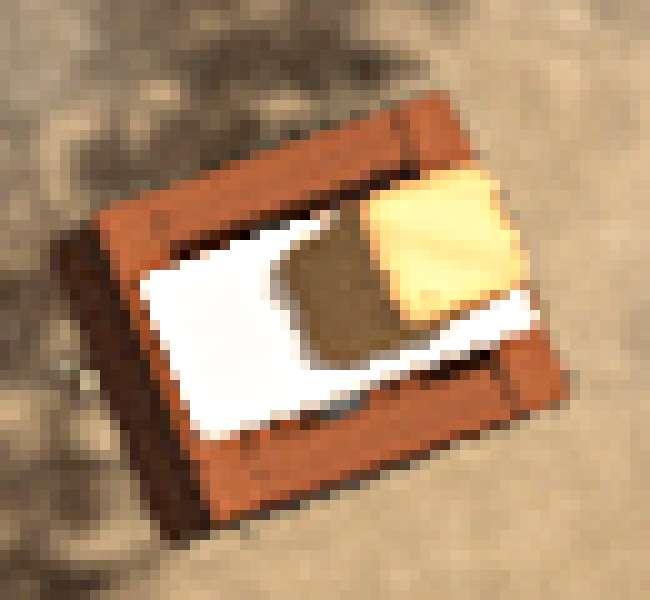

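The crop (10× scale, origin at 445,245) shows the stand's top corners at (97,213), (445,92), (570,390) and (212,522). The grip's top corners are at (360,203), (490,168), (530,270) and (405,322).

Run:
```python
from h import *
import pickle
a,b=pickle.load(open('a.pkl','rb'))
f=lambda L,z:np.array([unp(b,445+p[0]/10-.5,245+p[1]/10-.5,z)[:2] for p in L])
S=f([(97,213),(445,92),(570,390),(212,522)],.052); G=f([(360,203),(490,168),(530,270),(405,322)],.138)
for P in(S,G):
  print(P.mean(0),np.linalg.norm(np.diff(P,axis=0),axis=1),np.degrees([np.arctan2(*(P[1]-P[0])[::-1]),np.arctan2(*(P[2]-P[3])[::-1]),np.arctan2(*(P[1]-P[2])[::-1])]))
B=np.array([unp(b,*p,.024)[:2] for p in[(248,220),(390,233),(385,293),(239,281)]])
print(B,B.mean(0),np.linalg.norm(np.diff(B,axis=0),axis=1),np.degrees([np.arctan2(*(B[0]-B[1])[::-1]),np.arctan2(*(B[3]-B[2])[::-1])]))
for z in(.04,.05): print(z,unp(b,255,268,z),unp(b,368,280,z))
s=state();print(Ro.from_quat(s['ee_rot']).as_matrix())
print(unp(b,421,341,.02), cam(b))
```

```text
[ 0.51028467 -0.29342417] [0.07374633 0.06314838 0.07564485] [-72.32573936 -71.41449518  18.28186203]
[ 0.50994429 -0.29363817] [0.02477852 0.01982362 0.02498481] [-76.40937206 -69.07001148  16.88904257]
[[ 0.64107001  0.16475926]
 [ 0.60523626 -0.12788721]
 [ 0.4820426  -0.11228403]
 [ 0.51413382  0.18294372]] [0.56062067 0.02688293] [0.29483218 0.12417784 0.29696678] [83.01904125 83.79631457]
0.04 [0.5375282  0.14803747 0.04      ] [ 0.50725123 -0.07815522  0.04      ]
0.05 [0.53598868 0.14663199 0.05      ] [ 0.50597795 -0.07757172  0.05      ]
[[-9.62246793e-01 -2.72177975e-01 -5.09600446e-04]
 [-2.72178427e-01  9.62245821e-01  1.37250694e-03]
 [ 1.16794739e-04  1.45939265e-03 -9.99998928e-01]]
[ 0.38505589 -0.17988287  0.02      ] (array([[572.38741856,   0.        , 323.9373541 ],
       [  0.        , 572.38741856, 245.77491147],
       [  0.        ,   0.        ,   1.        ]]), array([[-0.02345516, -0.9994821 , -0.02203173],
       [-0.98203789,  0.02716166, -0.18671859],
       [ 0.18722031,  0.01725647, -0.98216637]]), array([0.02264632, 0.57607049, 1.08858291]))
```

```bash
cat >> h.py <<'E'
def go(p,yaw=None):
    "print spin (deg) to bring tool y to world yaw (deg), then mm shift in tool axes after that spin"
    s=state(); R=Ro.from_quat(s['ee_rot']).as_matrix(); y0=np.degrees(np.arctan2(R[1,1],R[0,1])); sp=0
    if yaw is not None: sp=-(yaw-y0)
    a=np.radians(y0-sp); R=np.array([[np.sin(a)*-1,np.cos(a),0],[np.cos(a),np.sin(a),0],[0,0,-1]]); R[:,0]=np.cross(R[:,1],R[:,2])
    d=R.T@(np.array(p)-s['tcp_pos'])*1e3
    print('tcp',s['tcp_pos'].round(4),'yaw',y0.round(2),'spin',round(sp,2),'shift',d.round(1),'F',s['ft_force'].round(1),'M',s['torque'].round(2),'t',s['clock'],'w',s['grip_width'])
E
python3 -c "
from h import *
go([.510,-.2935,.2],108)"
```

```text
tcp [ 0.1837 -0.6491  0.1985] yaw 105.79 spin -2.21 shift [-420.2  237.3   -1.5] F [-0.4 -0.  -0.3] M [-0.    0.   -0.01] t 0.1 w 1.0000584894519087
```

play_rows:
  steps:
    - {"spin": -2.2}
    - {"x": -20,"y": 11.3}
    - {"x": -40,"y": 22.6}
    - {"x": -40,"y": 22.6}
    - {"x": -40,"y": 22.6}
    - {"x": -40,"y": 22.6}
    - {"x": -40,"y": 22.6}
    - {"x": -40,"y": 22.6}
    - {"x": -40,"y": 22.6}
    - {"x": -40,"y": 22.6}
    - {"x": -40,"y": 22.6}
    - {"x": -30,"y": 17}
    - {"x": -10,"y": 5.6}
    - {}
    - {}
  claw: -1

```text
invalid input at $.steps[0]: expected keys x, y, z, spin
```

```bash
python3 -c "
from h import *
go([.510,-.2935,.2],108)
g=snap('wrist','w1.png');K,R,t=cam(g)
for P in [(.510,-.2935,.138),(.510,-.2935,.052)]:
  q=K@(R@np.array(P)+t);print(q[:2]/q[2])
import pickle;pickle.dump(g,open('w1.pkl','wb'))"
```

```text
tcp [ 0.1837 -0.6491  0.1985] yaw 105.79 spin -2.21 shift [-420.2  237.3   -1.5] F [-0.4 -0.  -0.3] M [-0.    0.   -0.01] t 0.1 w 1.0000584894519087
[574.51751783 640.45198457]
[525.73838157 545.8313772 ]
```

View pics/w1.png

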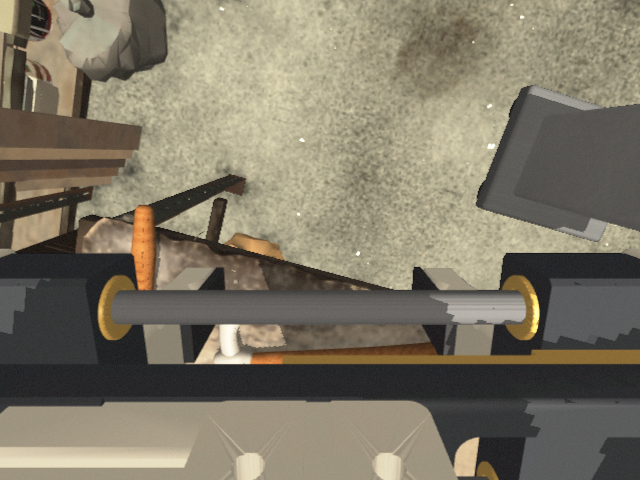

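The call was refused because every row needs all its keys, so the arm hasn't moved and this wrist view only shows the gripper and floor. I'll resend it with full rows.

play_rows:
  steps:
    - {"x": 0,"y": 0,"z": 0,"spin": -2.2}
    - {"x": -20,"y": 11.3,"z": 0,"spin": 0}
    - {"x": -40,"y": 22.6,"z": 0,"spin": 0}
    - {"x": -40,"y": 22.6,"z": 0,"spin": 0}
    - {"x": -40,"y": 22.6,"z": 0,"spin": 0}
    - {"x": -40,"y": 22.6,"z": 0,"spin": 0}
    - {"x": -40,"y": 22.6,"z": 0,"spin": 0}
    - {"x": -40,"y": 22.6,"z": 0,"spin": 0}
    - {"x": -40,"y": 22.6,"z": 0,"spin": 0}
    - {"x": -40,"y": 22.6,"z": 0,"spin": 0}
    - {"x": -40,"y": 22.6,"z": 0,"spin": 0}
    - {"x": -30,"y": 17,"z": 0,"spin": 0}
    - {"x": -10,"y": 5.6,"z": 0,"spin": 0}
    - {"x": 0,"y": 0,"z": 0,"spin": 0}
    - {"x": 0,"y": 0,"z": 0,"spin": 0}
  claw: -1

```text
clock: 2.02
tcp_pos: [0.5092, -0.2944, 0.1994]
ee_rot: [-0.156, 0.988, 0.0, -0.0]
ft_force: [0.2, -1.0, 0.2]
grip_width: 0.998
grip_force: 0.0
```

```bash
python3 -c "
from h import *
go([.510,-.2935,.2],108)
g=snap('wrist','w2.png');K,R,t=cam(g)
for P in [(.510,-.2935,.138),(.510,-.2935,.052)]:
  q=K@(R@np.array(P)+t);print(q[:2]/q[2])
import pickle;pickle.dump(g,open('w2.pkl','wb'))"
```

```text
tcp [ 0.5092 -0.2944  0.1994] yaw 107.97 spin -0.03 shift [-1.   0.6 -0.6] F [ 0.2 -1.   0.2] M [-0.    0.05 -0.02] t 2.025 w 0.9982913364618385
[319.57676871 240.43063184]
[319.19182824 216.19129913]
```

View pics/w2.png

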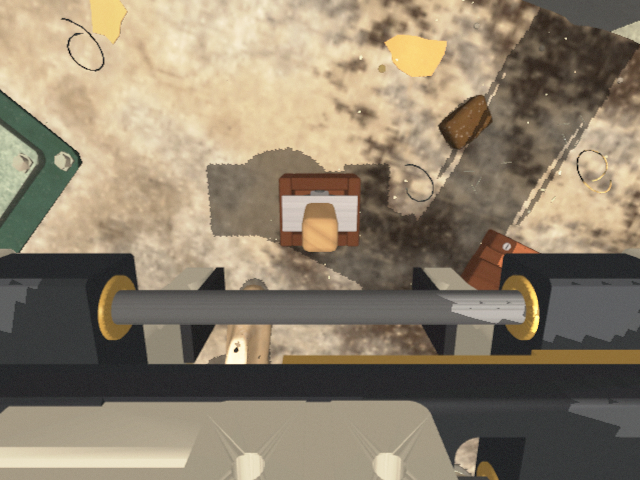

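The wrist view shows the grip's top at about (320,240) and the stand square to the tool, both within about 2 mm of prediction. Next I descend and grip.

play_rows:
  steps:
    - {"x": -1,"y": 0.6,"z": 20,"spin": 0}
    - {"x": 0,"y": 0,"z": 30,"spin": 0}
    - {"x": 0,"y": 0,"z": 30,"spin": 0}
    - {"x": 0,"y": 0,"z": 20,"spin": 0}
    - {"x": 0,"y": 0,"z": 7,"spin": 0}
    - {"x": 0,"y": 0,"z": 0,"spin": 0}
    - {"x": 0,"y": 0,"z": 0,"spin": 0}
  claw: -1

```text
clock: 2.95
tcp_pos: [0.5112, -0.2935, 0.0934]
ee_rot: [-0.156, 0.988, -0.0, 0.001]
ft_force: [-0.7, 0.4, 0.0]
grip_width: 0.999
grip_force: 0.0
```

play_rows:
  steps:
    - {"x": 0,"y": 0,"z": 0,"spin": 0}
    - {"x": 0,"y": 0,"z": 0,"spin": 0}
    - {"x": 0,"y": 0,"z": 0,"spin": 0}
    - {"x": 0,"y": 0,"z": 0,"spin": 0}
    - {"x": 0,"y": 0,"z": 0,"spin": 0}
    - {"x": 0,"y": 0,"z": 0,"spin": 0}
    - {"x": 0,"y": 0,"z": 0,"spin": 0}
    - {"x": 0,"y": 0,"z": 0,"spin": 0}
  claw: 1
  grip_force: 50

```text
clock: 3.95
tcp_pos: [0.5106, -0.293, 0.0923]
ee_rot: [-0.156, 0.988, 0.0, -0.0]
ft_force: [-0.3, 0.9, 1.0]
grip_width: 0.293
grip_force: 50.0
```

```bash
python3 -c "
from h import *
go([.510,-.2935,.2])"
```

```text
tcp [ 0.5106 -0.293   0.0923] yaw 108.0 spin 0 shift [   0.7   -0.3 -107.7] F [-0.3  0.9  1. ] M [0.26 0.07 0.02] t 3.95 w 0.2930204087756817
```

The grip holds at 25.8 mm opening. I'll lift, turn to the strip's direction and hover over the strip's middle.

play_rows:
  steps:
    - {"x": 0,"y": 0,"z": -10,"spin": 0}
    - {"x": 0,"y": 0,"z": -30,"spin": 0}
    - {"x": 0,"y": 0,"z": -40,"spin": 0}
    - {"x": 0,"y": 0,"z": -40,"spin": 0}
    - {"x": 0,"y": 0,"z": -10,"spin": 0}
    - {"x": 0,"y": 0,"z": 0,"spin": 8.2}
    - {"x": 0,"y": 0,"z": 0,"spin": 8.2}
    - {"x": 0,"y": 0,"z": 0,"spin": 8.2}
    - {"x": 2,"y": 25,"z": 0,"spin": 0}
    - {"x": 4,"y": 45,"z": 0,"spin": 0}
    - {"x": 4,"y": 45,"z": 0,"spin": 0}
    - {"x": 4,"y": 45,"z": 0,"spin": 0}
    - {"x": 4,"y": 45,"z": 0,"spin": 0}
    - {"x": 4,"y": 45,"z": 0,"spin": 0}
    - {"x": 3,"y": 45,"z": 0,"spin": 0}
    - {"x": 2,"y": 25,"z": 0,"spin": 0}
    - {"x": 0,"y": 5,"z": 0,"spin": 0}
    - {"x": 0,"y": 0,"z": 0,"spin": 0}
    - {"x": 0,"y": 0,"z": 0,"spin": 0}

```text
clock: 6.32
tcp_pos: [0.5209, 0.032, 0.2221]
ee_rot: [0.058, 0.998, -0.0, -0.0]
ft_force: [0.8, -0.8, -2.7]
grip_width: 0.294
grip_force: 50.0
```

```bash
python3 -c "
from h import *
go([.5213,.033,.222],83.4)
g=snap('wrist','w3.png');K,R,t=cam(g)
c=np.array([.5606,.0269]);a=np.radians(-6.6);X=np.array([np.cos(a),np.sin(a)]);Y=np.array([-X[1],X[0]])
for x,y,z in [(-.05,-.105,.045),(-.05,.105,.045),(-.03,-.105,.045),(-.03,.105,.045),(-.04,0,.045),(-.065,-.15,.024),(-.065,.15,.024)]:
  q=K@(R@np.r_[c+x*X+y*Y,z]+t);print(x,y,(q[:2]/q[2]).round(1))
import pickle;pickle.dump(g,open('w3.pkl','wb'))"
```

```text
tcp [0.5209 0.032  0.2221] yaw 83.35 spin -0.05 shift [-0.3  1.1  0.1] F [ 0.8 -0.8 -2.7] M [-0.04 -0.04  0.01] t 6.325 w 0.29373037352779463
-0.05 -0.105 [214.8 199.5]
-0.05 0.105 [422.1 199.4]
-0.03 -0.105 [216.2 218.8]
-0.03 0.105 [420.7 218.8]
-0.04 0 [318.4 209.2]
-0.065 -0.15 [176.9 182.4]
-0.065 0.15 [460.  182.3]
```

View pics/w3.png

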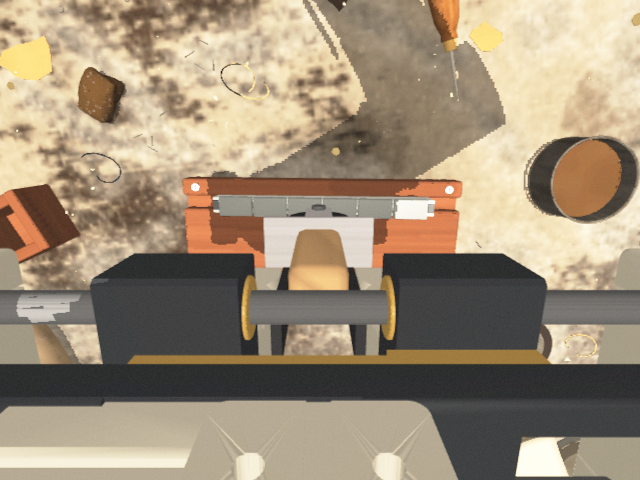

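The wrist view shows the board's front edge from (183,180) to (462,182) and the strip at about u 217–434, v 196–218. I'll zoom in to refine its lateral position.

```bash
python3 -c "
import cv2
i=cv2.imread('pics/w3.png')
import numpy as np
a=cv2.resize(i[175:235,175:305],(780,360),interpolation=2)[:300];b=cv2.resize(i[175:235,340:470],(780,360),interpolation=2)[:300]
cv2.imwrite('pics/w3b.png',np.vstack([a,b]))"
```

```text
(no output)
```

View pics/w3b.png

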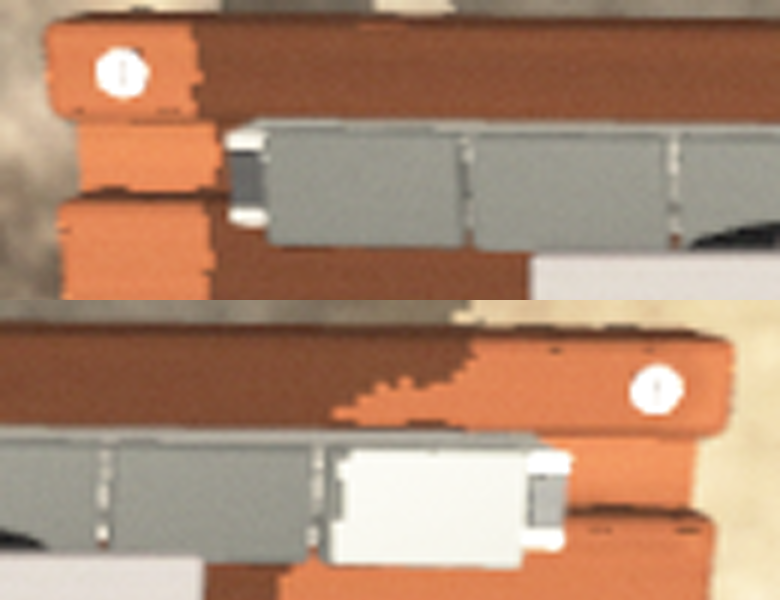

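```bash
cat > fit.py <<'E'
from h import *
import pickle
from scipy.optimize import least_squares
g=pickle.load(open('w3.pkl','rb'));K,R,t=cam(g)
def pr(p,x,y,z):
    a=np.radians(p[2]);X=np.array([np.cos(a),np.sin(a)]);Y=np.array([-X[1],X[0]])
    q=K@(R@np.r_[p[:2]+x*X+y*Y,z]+t);return q[:2]/q[2]
def res(p):
    r=[]
    for y,u in[(-.07,253),(-.035,287.3),(.035,357.2),(.07,392.8)]: r.append(pr(p,-.04,y,p[3]+p[4]*y)[0]-u)
    for x,y,v in[(-.05,-.085,196.7),(-.03,-.085,215.8),(-.05,.085,200),(-.03,.085,219.2)]: r.append(pr(p,x,y,p[3]+p[4]*y)[1]-v)
    r+=list(pr(p,-.065,-.15,.024)-[182.9,179.3])+list(pr(p,-.065,.15,.024)-[462.3,181.2])
    return r
o=least_squares(res,[.56,.027,-6.6,.05,0]);p=o.x
print(p,np.round(o.fun,1))
a=np.radians(p[2]);X=np.array([np.cos(a),np.sin(a)]);Y=np.array([-X[1],X[0]])
for y in(-.0875,0,.0875): print(p[:2]-.04*X+y*Y,'capz',p[3]+p[4]*y)
P=p[:2]-.04*X-.0875*Y
go([*P,.222],p[2]+90)
E
python3 fit.py
```

```text
[ 0.55888045  0.03066853 -7.0675487   0.05030241  0.06022137] [ 0.3  0.3  0.2 -0.   0.   0.3 -0.4  0.3 -2.4 -0.1  1.6  0.2]
[ 0.50841842 -0.05124505] capz 0.045033041277614004
[0.51918437 0.0355901 ] capz 0.05030241088897527
[0.52995032 0.12242526] capz 0.05557178050033653
tcp [0.521  0.0319 0.2222] yaw 83.34 spin 0.41 shift [  2.2 -84.1   0.2] F [-0.9  0.2 -3.1] M [-0.02  0.01 -0.02] t 6.375 w 0.2924777084773659
```

The fit is good: strip slope about +0.06, section 1's cap top near z = 0.045. I'll move over section 1 and approach.

play_rows:
  steps:
    - {"x": 0.2,"y": -14,"z": 0,"spin": 0.4}
    - {"x": 1,"y": -30,"z": 0,"spin": 0}
    - {"x": 1,"y": -30,"z": 20,"spin": 0}
    - {"x": 0,"y": -10,"z": 30,"spin": 0}
    - {"x": 0,"y": 0,"z": 25,"spin": 0}
    - {"x": 0,"y": 0,"z": 8,"spin": 0}
    - {"x": 0,"y": 0,"z": 0,"spin": 0}
    - {"x": 0,"y": 0,"z": 0,"spin": 0}

```text
clock: 7.38
tcp_pos: [0.5097, -0.0502, 0.1405]
ee_rot: [0.061, 0.998, 0.0, 0.001]
ft_force: [0.6, -0.5, -3.4]
grip_width: 0.292
grip_force: 50.0
```

play_rows:
  steps:
    - {"x": 0,"y": 0,"z": 2,"spin": 0}
    - {"x": 0,"y": 0,"z": 2,"spin": 0}
    - {"x": 0,"y": 0,"z": 1,"spin": 0}
    - {"x": 0,"y": 0,"z": 0,"spin": 0}

```text
clock: 7.88
tcp_pos: [0.5098, -0.0503, 0.1359]
ee_rot: [0.061, 0.998, -0.0, 0.001]
ft_force: [-3.1, -0.6, 6.9]
grip_width: 0.294
grip_force: 50.0
```

```bash
python3 fit.py | tail -1
```

```text
tcp [ 0.5098 -0.0503  0.1359] yaw 83.05 spin 0.12 shift [  1.3  -1.1 -86.1] F [-3.1 -0.6  6.9] M [ 0.    0.8  -0.01] t 7.875 w 0.29388120312346067
```

Contact came a bit early (about 10 N), with a small sideways force that agrees with a 1.3 mm offset. I'll lift slightly, correct it and press.

play_rows:
  steps:
    - {"x": 0,"y": 0,"z": -3,"spin": 0}
    - {"x": 1.3,"y": -1,"z": 0,"spin": 0}
    - {"x": 0,"y": 0,"z": 0,"spin": 0}
    - {"x": 0,"y": 0,"z": 2,"spin": 0}
    - {"x": 0,"y": 0,"z": 0.5,"spin": 0}
    - {"x": 0,"y": 0,"z": 0,"spin": 0}

```text
clock: 8.62
tcp_pos: [0.508, -0.0513, 0.1357]
ee_rot: [0.061, 0.998, -0.0, 0.001]
ft_force: [-1.2, -0.3, 5.5]
grip_width: 0.295
grip_force: 50.0
```

play_rows:
  steps:
    - {"x": 0,"y": 0,"z": 0.5,"spin": 0}
    - {"x": 0,"y": 0,"z": 0.3,"spin": 0}
    - {"x": 0,"y": 0,"z": 0,"spin": 0}

```text
clock: 9.0
tcp_pos: [0.5083, -0.0513, 0.1354]
ee_rot: [0.061, 0.998, -0.0, 0.001]
ft_force: [-2.0, 0.1, 7.8]
grip_width: 0.295
grip_force: 50.0
```

play_rows:
  steps:
    - {"x": 0,"y": 0,"z": 0.5,"spin": 0}
    - {"x": 0,"y": 0,"z": 0.5,"spin": 0}
    - {"x": 0,"y": 0,"z": 0,"spin": 0}

```text
clock: 9.38
tcp_pos: [0.5083, -0.0513, 0.1344]
ee_rot: [0.061, 0.998, -0.0, 0.001]
ft_force: [-2.0, -0.0, 8.8]
grip_width: 0.289
grip_force: 50.0
```

play_rows:
  steps:
    - {"x": 0,"y": 0,"z": 0.5,"spin": 0}
    - {"x": 0,"y": 0,"z": 0.5,"spin": 0}
    - {"x": 0,"y": 0,"z": 0,"spin": 0}

```text
clock: 9.75
tcp_pos: [0.5083, -0.0513, 0.1334]
ee_rot: [0.061, 0.998, -0.0, 0.001]
ft_force: [-2.7, 0.2, 7.8]
grip_width: 0.291
grip_force: 50.0
```

play_rows:
  steps:
    - {"x": 0,"y": 0,"z": 0.7,"spin": 0}
    - {"x": 0,"y": 0,"z": 0.7,"spin": 0}
    - {"x": 0,"y": 0,"z": 0,"spin": 0}

```text
clock: 10.12
tcp_pos: [0.5083, -0.0513, 0.132]
ee_rot: [0.061, 0.998, -0.0, 0.001]
ft_force: [-3.1, 0.1, 8.6]
grip_width: 0.294
grip_force: 50.0
```

play_rows:
  steps:
    - {"x": 0,"y": 0,"z": 0.5,"spin": 0}
    - {"x": 0,"y": 0,"z": 0,"spin": 0}

```text
clock: 10.38
tcp_pos: [0.5084, -0.0513, 0.1317]
ee_rot: [0.061, 0.998, -0.0, 0.001]
ft_force: [-2.0, -0.0, 9.4]
grip_width: 0.289
grip_force: 50.0
```

play_rows:
  steps:
    - {"x": 0,"y": 0,"z": 0.5,"spin": 0}
    - {"x": 0,"y": 0,"z": 0,"spin": 0}

```text
clock: 10.62
tcp_pos: [0.5086, -0.0514, 0.1316]
ee_rot: [0.061, 0.998, -0.0, 0.001]
ft_force: [-3.6, 0.3, 12.1]
grip_width: 0.292
grip_force: 50.0
```

Section 1 is home: the height stalls at 0.1316 with the force rising. Now I'll roll toward section 2 in small steps, following the slope, with a firmer grip.

play_rows:
  steps:
    - {"x": 0.2,"y": 2,"z": -0.1,"spin": 0}
    - {"x": 0.2,"y": 2,"z": -0.1,"spin": 0}
    - {"x": 0.1,"y": 2,"z": -0.1,"spin": 0}
  grip_force: 60

```text
clock: 11.0
tcp_pos: [0.5086, -0.0461, 0.1318]
ee_rot: [0.06, 0.998, -0.001, 0.001]
ft_force: [-2.4, -7.0, 11.3]
grip_width: 0.291
grip_force: 60.1
```

play_rows:
  steps:
    - {"x": 0,"y": 2,"z": -0.1,"spin": 0}
    - {"x": 0,"y": 2,"z": -0.1,"spin": 0}

```text
clock: 11.25
tcp_pos: [0.5087, -0.0434, 0.132]
ee_rot: [0.06, 0.998, -0.002, 0.001]
ft_force: [-1.5, -10.2, 11.5]
grip_width: 0.293
grip_force: 60.1
```

play_rows:
  steps:
    - {"x": 0,"y": 2,"z": -0.1,"spin": 0}
    - {"x": 0,"y": 2,"z": -0.1,"spin": 0}
    - {"x": 0,"y": 0,"z": 0,"spin": 0}

```text
clock: 11.62
tcp_pos: [0.5097, -0.0383, 0.1322]
ee_rot: [0.06, 0.998, -0.001, 0.001]
ft_force: [-3.2, -3.4, 10.9]
grip_width: 0.289
grip_force: 60.0
```

play_rows:
  steps:
    - {"x": 0,"y": 2,"z": -0.1,"spin": 0}
    - {"x": 0,"y": 2,"z": -0.1,"spin": 0}
    - {"x": 0,"y": 0,"z": 0,"spin": 0}

```text
clock: 12.0
tcp_pos: [0.5104, -0.0336, 0.1323]
ee_rot: [0.061, 0.998, -0.0, 0.001]
ft_force: [-1.2, -0.6, 11.1]
grip_width: 0.293
grip_force: 60.0
```

The wedge action works: section 2 went down and the sideways load peaked at 10 N. I'll continue.

play_rows:
  steps:
    - {"x": 0,"y": 3,"z": -0.15,"spin": 0}
    - {"x": 0,"y": 3,"z": -0.15,"spin": 0}
    - {"x": 0,"y": 3,"z": -0.15,"spin": 0}
    - {"x": 0,"y": 3,"z": -0.15,"spin": 0}

```text
clock: 12.5
tcp_pos: [0.5118, -0.0215, 0.1329]
ee_rot: [0.061, 0.998, -0.0, 0.001]
ft_force: [-2.4, -0.5, 9.4]
grip_width: 0.287
grip_force: 60.0
```

play_rows:
  steps:
    - {"x": 0,"y": 2.5,"z": -0.15,"spin": 0}
    - {"x": 0,"y": 2.5,"z": -0.15,"spin": 0}
    - {"x": 0,"y": 0,"z": 0,"spin": 0}

```text
clock: 12.88
tcp_pos: [0.5125, -0.0163, 0.1331]
ee_rot: [0.061, 0.998, -0.0, 0.001]
ft_force: [-1.7, -0.4, 10.3]
grip_width: 0.289
grip_force: 60.0
```

play_rows:
  steps:
    - {"x": 0,"y": 0,"z": 0.6,"spin": 0}
    - {"x": 0,"y": 0,"z": 0,"spin": 0}

```text
clock: 13.12
tcp_pos: [0.5127, -0.0164, 0.133]
ee_rot: [0.061, 0.998, -0.0, 0.002]
ft_force: [-3.0, 1.0, 12.7]
grip_width: 0.292
grip_force: 60.0
```

play_rows:
  steps:
    - {"x": 0,"y": 2.5,"z": -0.1,"spin": 0}
    - {"x": 0,"y": 2.5,"z": -0.15,"spin": 0}
    - {"x": 0,"y": 2.5,"z": -0.15,"spin": 0}
    - {"x": 0,"y": 2.5,"z": -0.15,"spin": 0}

```text
clock: 13.62
tcp_pos: [0.5131, -0.0085, 0.1334]
ee_rot: [0.06, 0.998, -0.002, 0.001]
ft_force: [-2.0, -9.2, 12.4]
grip_width: 0.291
grip_force: 60.2
```

play_rows:
  steps:
    - {"x": 0,"y": 2.5,"z": -0.15,"spin": 0}
    - {"x": 0,"y": 2.5,"z": -0.15,"spin": 0}
    - {"x": 0,"y": 2.5,"z": -0.15,"spin": 0}
    - {"x": 0,"y": 0,"z": 0,"spin": 0}

```text
clock: 14.12
tcp_pos: [0.5147, 0.0008, 0.1338]
ee_rot: [0.061, 0.998, -0.0, 0.001]
ft_force: [-2.1, -1.5, 11.9]
grip_width: 0.291
grip_force: 60.0
```

play_rows:
  steps:
    - {"x": 0,"y": 3,"z": -0.12,"spin": 0}
    - {"x": 0,"y": 3,"z": -0.12,"spin": 0}
    - {"x": 0,"y": 3,"z": -0.12,"spin": 0}
    - {"x": 0,"y": 3,"z": -0.12,"spin": 0}
    - {"x": 0,"y": 3,"z": -0.12,"spin": 0}
    - {"x": 0,"y": 2.5,"z": -0.1,"spin": 0}
    - {"x": 0,"y": 0,"z": 0,"spin": 0}

```text
clock: 15.0
tcp_pos: [0.517, 0.0186, 0.1345]
ee_rot: [0.06, 0.998, 0.0, 0.002]
ft_force: [-3.2, -1.0, 11.8]
grip_width: 0.289
grip_force: 60.0
```

play_rows:
  steps:
    - {"x": 0,"y": 2.5,"z": -0.1,"spin": 0}
    - {"x": 0,"y": 2.5,"z": -0.1,"spin": 0}
    - {"x": 0,"y": 2.5,"z": -0.12,"spin": 0}
    - {"x": 0,"y": 2.5,"z": -0.12,"spin": 0}

```text
clock: 15.5
tcp_pos: [0.5174, 0.0264, 0.1349]
ee_rot: [0.06, 0.998, -0.002, 0.001]
ft_force: [-1.4, -9.2, 11.4]
grip_width: 0.296
grip_force: 60.1
```

play_rows:
  steps:
    - {"x": 0,"y": 2.5,"z": -0.12,"spin": 0}
    - {"x": 0,"y": 2.5,"z": -0.12,"spin": 0}
    - {"x": 0,"y": 2.5,"z": -0.12,"spin": 0}
    - {"x": 0,"y": 0,"z": 0,"spin": 0}

```text
clock: 16.0
tcp_pos: [0.519, 0.0356, 0.1352]
ee_rot: [0.061, 0.998, -0.0, 0.001]
ft_force: [-1.7, -0.5, 10.7]
grip_width: 0.292
grip_force: 60.0
```

Steady at about 14 N. The same pattern continues, with a touch more pressure.

play_rows:
  steps:
    - {"x": 0,"y": 3,"z": -0.05,"spin": 0}
    - {"x": 0,"y": 3,"z": -0.05,"spin": 0}
    - {"x": 0,"y": 3,"z": -0.12,"spin": 0}
    - {"x": 0,"y": 3,"z": -0.12,"spin": 0}
    - {"x": 0,"y": 3,"z": -0.12,"spin": 0}
    - {"x": 0,"y": 2.5,"z": -0.1,"spin": 0}
    - {"x": 0,"y": 0,"z": 0,"spin": 0}

```text
clock: 16.88
tcp_pos: [0.5213, 0.0534, 0.1359]
ee_rot: [0.06, 0.998, 0.0, 0.002]
ft_force: [-1.3, -0.5, 10.8]
grip_width: 0.287
grip_force: 60.0
```

play_rows:
  steps:
    - {"x": 0,"y": 2.5,"z": -0.1,"spin": 0}
    - {"x": 0,"y": 2.5,"z": -0.1,"spin": 0}
    - {"x": 0,"y": 2.5,"z": -0.12,"spin": 0}
    - {"x": 0,"y": 2.5,"z": -0.12,"spin": 0}

```text
clock: 17.38
tcp_pos: [0.5217, 0.0611, 0.1363]
ee_rot: [0.06, 0.998, -0.002, 0.001]
ft_force: [-0.7, -9.3, 12.1]
grip_width: 0.291
grip_force: 60.1
```

play_rows:
  steps:
    - {"x": 0,"y": 2.5,"z": -0.12,"spin": 0}
    - {"x": 0,"y": 2.5,"z": -0.12,"spin": 0}
    - {"x": 0,"y": 2.5,"z": -0.12,"spin": 0}
    - {"x": 0,"y": 0,"z": 0,"spin": 0}

```text
clock: 17.88
tcp_pos: [0.5233, 0.0705, 0.1366]
ee_rot: [0.061, 0.998, 0.0, 0.002]
ft_force: [-1.9, -1.5, 10.7]
grip_width: 0.287
grip_force: 60.0
```

play_rows:
  steps:
    - {"x": 0,"y": 3,"z": -0.05,"spin": 0}
    - {"x": 0,"y": 3,"z": -0.05,"spin": 0}
    - {"x": 0,"y": 3,"z": -0.12,"spin": 0}
    - {"x": 0,"y": 3,"z": -0.12,"spin": 0}
    - {"x": 0,"y": 3,"z": -0.12,"spin": 0}
    - {"x": 0,"y": 2.5,"z": -0.1,"spin": 0}
    - {"x": 0,"y": 0,"z": 0,"spin": 0}

```text
clock: 18.75
tcp_pos: [0.5257, 0.0883, 0.1374]
ee_rot: [0.06, 0.998, 0.0, 0.002]
ft_force: [-3.4, -0.4, 11.4]
grip_width: 0.294
grip_force: 60.0
```

play_rows:
  steps:
    - {"x": 0,"y": 2.5,"z": -0.1,"spin": 0}
    - {"x": 0,"y": 2.5,"z": -0.1,"spin": 0}
    - {"x": 0,"y": 2.5,"z": -0.12,"spin": 0}
    - {"x": 0,"y": 2.5,"z": -0.12,"spin": 0}

```text
clock: 19.25
tcp_pos: [0.526, 0.0958, 0.1377]
ee_rot: [0.06, 0.998, -0.002, 0.001]
ft_force: [-2.4, -9.8, 11.7]
grip_width: 0.293
grip_force: 60.1
```

play_rows:
  steps:
    - {"x": 0,"y": 2.5,"z": -0.12,"spin": 0}
    - {"x": 0,"y": 2.5,"z": -0.12,"spin": 0}
    - {"x": 0,"y": 2.5,"z": -0.12,"spin": 0}
    - {"x": 0,"y": 0,"z": 0,"spin": 0}

```text
clock: 19.75
tcp_pos: [0.5276, 0.1054, 0.1381]
ee_rot: [0.061, 0.998, 0.0, 0.002]
ft_force: [-1.2, -0.3, 11.1]
grip_width: 0.292
grip_force: 60.0
```

play_rows:
  steps:
    - {"x": 0,"y": 3,"z": -0.05,"spin": 0}
    - {"x": 0,"y": 3,"z": -0.05,"spin": 0}
    - {"x": 0,"y": 3,"z": -0.1,"spin": 0}
    - {"x": 0,"y": 3,"z": -0.1,"spin": 0}
    - {"x": 0,"y": 3,"z": -0.1,"spin": 0}
    - {"x": 0,"y": 2.5,"z": -0.1,"spin": 0}
    - {"x": 0,"y": 0,"z": 0,"spin": 0}

```text
clock: 20.62
tcp_pos: [0.53, 0.1232, 0.1388]
ee_rot: [0.06, 0.998, 0.0, 0.002]
ft_force: [-2.2, -0.5, 11.0]
grip_width: 0.295
grip_force: 60.0
```

All six appear home, as height follows a straight line (0.1316 to 0.1388). I'll make one firmer return pass at about 17 N to be sure.

play_rows:
  steps:
    - {"x": 0,"y": 0,"z": 0.6,"spin": 0}
    - {"x": 0,"y": -3,"z": 0.12,"spin": 0}
    - {"x": 0,"y": -6,"z": 0.24,"spin": 0}
    - {"x": 0,"y": -6,"z": 0.24,"spin": 0}
    - {"x": 0,"y": -6,"z": 0.24,"spin": 0}
    - {"x": 0,"y": -6,"z": 0.24,"spin": 0}
    - {"x": 0,"y": -6,"z": 0.24,"spin": 0}
    - {"x": 0,"y": -6,"z": 0.24,"spin": 0}
    - {"x": 0,"y": -6,"z": 0.24,"spin": 0}
    - {"x": 0,"y": -6,"z": 0.24,"spin": 0}
    - {"x": 0,"y": -6,"z": 0.24,"spin": 0}

```text
clock: 22.0
tcp_pos: [0.5234, 0.0664, 0.1363]
ee_rot: [0.06, 0.998, 0.001, 0.002]
ft_force: [-3.1, 0.8, 15.0]
grip_width: 0.29
grip_force: 60.0
```

play_rows:
  steps:
    - {"x": 0,"y": -6,"z": 0.25,"spin": 0}
    - {"x": 0,"y": -6,"z": 0.25,"spin": 0}
    - {"x": 0,"y": -6,"z": 0.25,"spin": 0}
    - {"x": 0,"y": -6,"z": 0.25,"spin": 0}
    - {"x": 0,"y": -6,"z": 0.25,"spin": 0}
    - {"x": 0,"y": -6,"z": 0.25,"spin": 0}
    - {"x": 0,"y": -6,"z": 0.25,"spin": 0}
    - {"x": 0,"y": -6,"z": 0.25,"spin": 0}
    - {"x": 0,"y": -6,"z": 0.25,"spin": 0}
    - {"x": 0,"y": 0,"z": 0,"spin": 0}

```text
clock: 23.25
tcp_pos: [0.5167, 0.0121, 0.1341]
ee_rot: [0.061, 0.998, -0.0, 0.002]
ft_force: [-2.0, -0.7, 15.1]
grip_width: 0.293
grip_force: 60.0
```

play_rows:
  steps:
    - {"x": 0,"y": -6,"z": 0.25,"spin": 0}
    - {"x": 0,"y": -6,"z": 0.25,"spin": 0}
    - {"x": 0,"y": -6,"z": 0.25,"spin": 0}
    - {"x": 0,"y": -6,"z": 0.25,"spin": 0}
    - {"x": 0,"y": -6,"z": 0.25,"spin": 0}
    - {"x": 0,"y": -6,"z": 0.25,"spin": 0}
    - {"x": 0,"y": -6,"z": 0.25,"spin": 0}
    - {"x": 0,"y": -6,"z": 0.25,"spin": 0}
    - {"x": 0,"y": -6,"z": 0.25,"spin": 0}
    - {"x": 0,"y": 0,"z": 0,"spin": 0}

```text
clock: 24.5
tcp_pos: [0.5102, -0.0418, 0.1319]
ee_rot: [0.061, 0.998, -0.0, 0.002]
ft_force: [-3.1, -0.5, 15.5]
grip_width: 0.293
grip_force: 60.0
```

play_rows:
  steps:
    - {"x": 0,"y": 0,"z": -10,"spin": 0}
    - {"x": 0,"y": 0,"z": -30,"spin": 0}
    - {"x": 0,"y": 0,"z": -40,"spin": 0}
    - {"x": 0,"y": 0,"z": -14,"spin": 0}
    - {"x": 0,"y": 0,"z": 0,"spin": -8.3}
    - {"x": 0,"y": 0,"z": 0,"spin": -8.3}
    - {"x": 0,"y": 0,"z": 0,"spin": -8.3}
    - {"x": 0,"y": 0,"z": 0,"spin": 0}

```text
clock: 25.5
tcp_pos: [0.5076, -0.0411, 0.2222]
ee_rot: [-0.155, 0.988, 0.0, -0.001]
ft_force: [-0.3, 0.0, -2.6]
grip_width: 0.292
grip_force: 60.0
```

```bash
python3 -c "
from h import *
go([.5106,-.293,.222],108)"
```

```text
tcp [ 0.5076 -0.0411  0.2222] yaw 107.84 spin -0.16 shift [ 7.500e+01 -2.405e+02  2.000e-01] F [-0.3  0.  -2.6] M [0.03 0.   0.07] t 25.5 w 0.29233945366329167
```

play_rows:
  steps:
    - {"x": 5,"y": -16,"z": 0,"spin": -0.2}
    - {"x": 12,"y": -38.5,"z": 0,"spin": 0}
    - {"x": 12,"y": -38.5,"z": 0,"spin": 0}
    - {"x": 12,"y": -38.5,"z": 0,"spin": 0}
    - {"x": 12,"y": -38.5,"z": 0,"spin": 0}
    - {"x": 12,"y": -38.5,"z": 0,"spin": 0}
    - {"x": 8,"y": -25,"z": 0,"spin": 0}
    - {"x": 2,"y": -7,"z": 0,"spin": 0}
    - {"x": 0,"y": 0,"z": 30,"spin": 0}
    - {"x": 0,"y": 0,"z": 20,"spin": 0}
    - {"x": 0,"y": 0,"z": 0,"spin": 0}
    - {"x": 0,"y": 0,"z": 0,"spin": 0}

```text
clock: 27.0
tcp_pos: [0.5121, -0.2929, 0.1741]
ee_rot: [-0.157, 0.988, -0.0, 0.0]
ft_force: [-0.1, 0.9, -1.3]
grip_width: 0.288
grip_force: 60.0
```

```bash
python3 -c "
from h import *
go([.5106,-.293,.0923],108)
a=snap('scene','s2.png');b=snap('wrist','w4.png');c=snap('top','t2.png')
import numpy as np
K,R,t=cam(a);
for z in(.086,.22):
  q=K@(R@np.array([.5106,-.293,z])+t);print(q[:2]/q[2])
A=cv2.imread('pics/s2.png')[210:410,320:520];W=cv2.imread('pics/w4.png')[150:270,240:400];T=cv2.imread('pics/s2.png')[210:310,240:400]
o=np.vstack([np.hstack([cv2.resize(A,(400,400)),cv2.resize(W,(400,400))]),cv2.resize(T,(320,200))@np.eye(3) if 0 else np.hstack([cv2.resize(T,(320,200)),np.zeros((200,480,3),np.uint8)])])
cv2.imwrite('pics/c2.png',o)"
```

```text
tcp [ 0.5121 -0.2929  0.1741] yaw 108.09 spin 0.09 shift [ 1.5  0.4 81.8] F [-0.1  0.9 -1.3] M [ 0.02 -0.01  0.02] t 27.0 w 0.2880002451774926
[430.5227802  326.61427654]
[447.9694318  249.75464193]
```

View pics/c2.png

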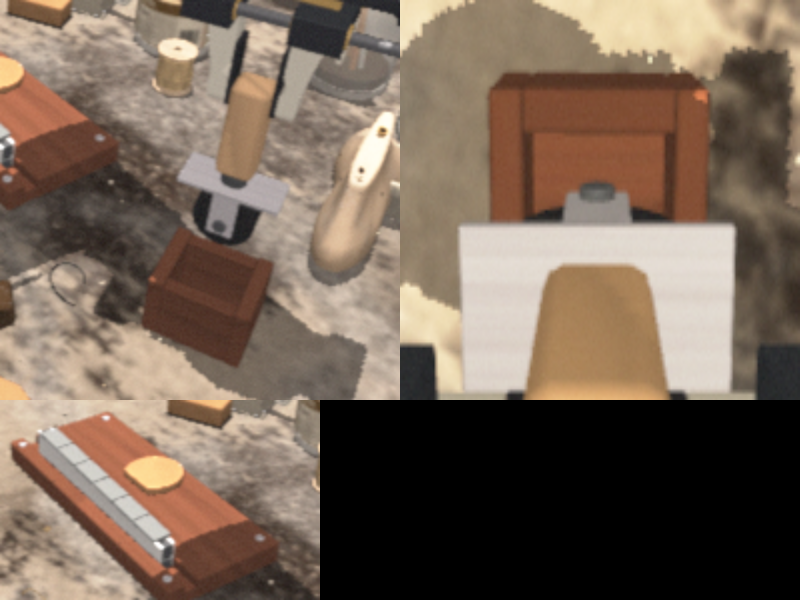

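The picture shows the roller square to the tool above the empty pocket and the strip lying flat and even. I'll check the sideways tilt and slip from the plate's corners: u 264–374, v 217.5–267.6.

```bash
python3 -c "
from h import *
g=grab_frame('wrist');g['s']=state();K,R,t=cam(g);s=g['s']
M=Ro.from_quat(s['ee_rot']).as_matrix();p=s['tcp_pos']
for sl in(0,.004):
 for th in(.046,.052):
  for dx,dy in[(.017,-.035),(.017,.035),(-.017,0)]:
   X=p+M@np.array([dx,dy,.0863-th+sl]);q=K@(R@X+t);print(sl,th,dx,dy,(q[:2]/q[2]).round(1))
for z,dx,dy in[(.052,.033,-.038),(.052,.033,.038),(.052,.021,.026)]:
   X=np.array([*p[:2],z])+M@np.array([dx,dy,0]);q=K@(R@X+t);print('stand',(q[:2]/q[2]).round(1))
"
```

```text
0 0.046 0.017 -0.035 [264.2 222. ]
0 0.046 0.017 0.035 [373.5 222.1]
0 0.046 -0.017 0 [318.8 272.1]
0 0.052 0.017 -0.035 [262.8 224.1]
0 0.052 0.017 0.035 [374.9 224.2]
0 0.052 -0.017 0 [318.8 275.3]
0.004 0.046 0.017 -0.035 [265.1 220.7]
0.004 0.046 0.017 0.035 [372.6 220.8]
0.004 0.046 -0.017 0 [318.8 270. ]
0.004 0.052 0.017 -0.035 [263.8 222.7]
0.004 0.052 0.017 0.035 [374.  222.8]
0.004 0.052 -0.017 0 [318.8 273.2]
stand [274.1 182.6]
stand [363.5 182.7]
stand [349.1 196.7]
```

Plate and stand are both offset about the same amount toward tool +x once the remaining 1.5 mm is corrected, so the roller fits as it did before. Lowering now.

play_rows:
  steps:
    - {"x": 1.5,"y": 0.4,"z": 0,"spin": 0}
    - {"x": 0,"y": 0,"z": 10,"spin": 0}
    - {"x": 0,"y": 0,"z": 15,"spin": 0}
    - {"x": 0,"y": 0,"z": 10,"spin": 0}
    - {"x": 0,"y": 0,"z": 5,"spin": 0}
    - {"x": 0,"y": 0,"z": 5,"spin": 0}
    - {"x": 0,"y": 0,"z": 0,"spin": 0}

```text
clock: 28.08
tcp_pos: [0.5099, -0.2931, 0.1279]
ee_rot: [-0.157, 0.988, 0.0, -0.0]
ft_force: [-0.2, -0.3, -3.0]
grip_width: 0.294
grip_force: 60.0
```

play_rows:
  steps:
    - {"x": 0,"y": 0,"z": 7,"spin": 0}
    - {"x": 0,"y": 0,"z": 7,"spin": 0}
    - {"x": 0,"y": 0,"z": 7,"spin": 0}
    - {"x": 0,"y": 0,"z": 5,"spin": 0}
    - {"x": 0,"y": 0,"z": 0,"spin": 0}

```text
clock: 28.7
tcp_pos: [0.5097, -0.293, 0.1017]
ee_rot: [-0.157, 0.988, 0.0, -0.0]
ft_force: [0.3, 0.5, -2.9]
grip_width: 0.295
grip_force: 60.0
```

It's entering freely.

play_rows:
  steps:
    - {"x": 0,"y": 0,"z": 3,"spin": 0}
    - {"x": 0,"y": 0,"z": 2,"spin": 0}
    - {"x": 0,"y": 0,"z": 1,"spin": 0}
    - {"x": 0,"y": 0,"z": 0,"spin": 0}

```text
clock: 29.2
tcp_pos: [0.51, -0.2931, 0.0962]
ee_rot: [-0.157, 0.988, 0.0, -0.0]
ft_force: [-0.3, 0.1, -2.5]
grip_width: 0.291
grip_force: 60.0
```

play_rows:
  steps:
    - {"x": 0,"y": 0,"z": 1,"spin": 0}
    - {"x": 0,"y": 0,"z": 1,"spin": 0}
    - {"x": 0,"y": 0,"z": 0,"spin": 0}

```text
clock: 29.58
tcp_pos: [0.5099, -0.2931, 0.0941]
ee_rot: [-0.157, 0.988, 0.0, -0.0]
ft_force: [0.7, 0.3, -3.0]
grip_width: 0.288
grip_force: 60.0
```

play_rows:
  steps:
    - {"x": 0,"y": 0,"z": 1,"spin": 0}
    - {"x": 0,"y": 0,"z": 0.7,"spin": 0}
    - {"x": 0,"y": 0,"z": 0,"spin": 0}

```text
clock: 29.95
tcp_pos: [0.51, -0.2931, 0.0925]
ee_rot: [-0.157, 0.988, 0.0, -0.0]
ft_force: [0.7, 0.6, -3.3]
grip_width: 0.293
grip_force: 60.0
```

play_rows:
  steps:
    - {"x": 0,"y": 0,"z": 0.6,"spin": 0}
    - {"x": 0,"y": 0,"z": 0,"spin": 0}

```text
clock: 30.2
tcp_pos: [0.5101, -0.2931, 0.0923]
ee_rot: [-0.157, 0.988, -0.0, 0.0]
ft_force: [-1.9, 1.6, 1.6]
grip_width: 0.293
grip_force: 60.0
```

Seated at the same height as it was picked up, so there was no slip. Releasing and retreating.

play_rows:
  steps:
    - {"x": 0,"y": 0,"z": 0,"spin": 0}
    - {"x": 0,"y": 0,"z": 0,"spin": 0}
    - {"x": 0,"y": 0,"z": 0,"spin": 0}
    - {"x": 0,"y": 0,"z": 0,"spin": 0}
    - {"x": 0,"y": 0,"z": 0,"spin": 0}
    - {"x": 0,"y": 0,"z": 0,"spin": 0}
    - {"x": 0,"y": 0,"z": -10,"spin": 0}
    - {"x": 0,"y": 0,"z": -30,"spin": 0}
    - {"x": 0,"y": 0,"z": -40,"spin": 0}
    - {"x": 0,"y": 0,"z": -30,"spin": 0}
    - {"x": 0,"y": 0,"z": 0,"spin": 0}
    - {"x": 0,"y": 0,"z": 0,"spin": 0}
  claw: -1

```text
clock: 31.7
tcp_pos: [0.5098, -0.2929, 0.2019]
ee_rot: [-0.157, 0.988, 0.0, 0.0]
ft_force: [-0.9, -1.0, -0.9]
grip_width: 0.997
grip_force: 0.0
```

```bash
python3 -c "
from h import *
a=snap('scene','s3.png');snap('wrist','w5.png')
A=cv2.imread('pics/s3.png')[200:400,240:500];W=cv2.imread('pics/w5.png')[140:290,220:420]
cv2.imwrite('pics/c3.png',np.hstack([cv2.resize(A,(455,350)),cv2.resize(W,(345,350))]))"
```

```text
(no output)
```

View pics/c3.png

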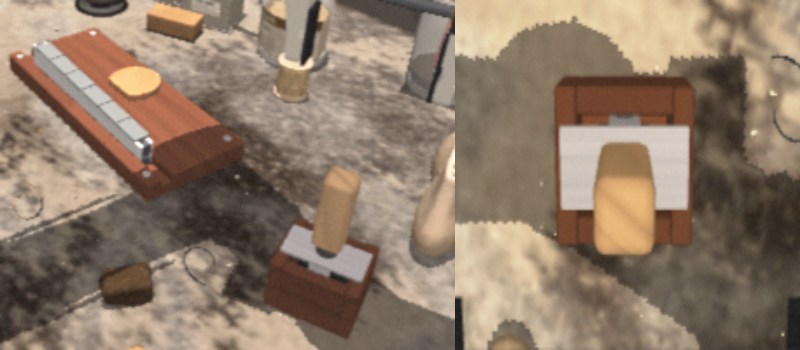

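The roller stands upright and centred in its stand, the strip is flat, and the gripper is clear.

```bash
python3 -c "
from station import *
print(job_done())"
```

```text
the job is handed in; nothing more can be done
None
```

I rolled all six strip sections home at about 14–18 N, set the roller back upright in its stand without touching anything else, and handed the job in at about 32 s; no verdict was returned.

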